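# Fit the lift sleeve on an artificial foot

### The arm

A 7-joint arm with a two-finger parallel gripper is mounted at the origin on the work surface. World frame = base frame: x ahead of the robot, y to its left, z up, the work surface at z = 0. Lengths are in m, angles in rad, forces in N, time in s.
With the tool pointing down it reaches from about 0.4 to 0.875 m from the base axis. Payload 19.3 kg.
Tool frame: the origin (TCP) lies midway between the tips of the shut fingers; the grasp point (between the pads) lies 19 mm behind it; z points along the fingers, y is the line along which they close (so a half turn about z gives the same grasp; the last joint's range is limited). The gripper opens to 85 mm and grips with 20 to 120 N. Pads are 22 mm wide; open, the fingers measure 114 mm over their backs; the gripper's body (76 mm by 85 mm) begins 54 mm behind the grasp point. The pads swing forward as they close: fully open they stand 13 mm farther back than shut.
Start: joints at [-1.289, 0.521, -0.036, 1.599, 0.021, 1.021, -0.113], TCP at [0.215, 0.587, 0.231] pointing down, gripper open.
Joint ranges: [-2.91, 2.91], [-0.3, 2.13], [-1.5, 1.42], [0.17, 2.43], [-1.26, 4.41], [0.16, 1.93], [-2.52, 2.52]. Speed limits (rad/s): [1.89, 1.89, 2.39, 2.39, 3.01, 3.01, 3.01].

### API

Orientations are given as [roll, pitch, yaw] about the fixed x, y, z axes, in that order (R = Rz(yaw) Ry(pitch) Rx(roll)).
In Python, from workcell import * gives the robot as it stands. The module is installed in compiled form; this text tells all that it offers.
- The arm moves only by the tool play_rows, never from a script. Its argument "deltas" is a list of rows, each a list of 7 numbers: the shift along the tool's x, y, z in units of 500 mm (1.0 is 500 mm), then the turn, a rotation vector about the tool's x, y, z in units of 120 degrees (1.0 is 120 degrees), then the closure, from 0 (fully open) to 1 (shut). A call has 1 to 10 rows; each row is the pose to reach, as a shift and turn from the pose commanded when the call began, along the tool's axes at that moment; what a row does not reach only later rows make up. A row lasts 1/10 s, in which the tool goes at most 50 mm and 8.59 degrees, less where a joint would pass 70% of its speed; a pose out of reach is approached as far as the arm can. A call with a number of a shift or a turn outside -1 to 1 is refused whole. A call with a gripper value outside its range is refused whole. The fingers move at their own pace and stop on an object; "newtons" is the grip in N (left out, the last holds). Time passes only in rows, so rows that repeat a pose let the fingers close. It gives the time, the measured TCP pose, the force, the opening and the grip force at its end, in the units of the state.
- observe(): the state, without advancing time (a new reading comes with each control period).
- grab_frame(name): name is "scene" or "top" or "wrist"; returns the picture (420x560x3 uint8, red, green, blue); there is no depth.
- get_calibration(name): a dict with "fovy" (degrees; the focal length in pixels is half the picture's height over the tangent of half this angle, whatever the lens; pixels are square), "cx", "cy" (the principal point, pixels), "xyz" and "rotation" of the camera in the world. Camera axes: x right, y down, z forward; pixel columns grow to the right and rows downward; lengths in m; the calibration is good to about 2 mm. A picture is of the moment at which its call begins: read the wrist's pose just before it. get_calibration takes no time and is no camera call; for the wrist camera it gives the pose at the moment of the call.
- job_done(): hands the job in; it is judged then, once.
The state is a dict: "clock": time; "qpos": joint angles; "qd": joint speeds; "joint_efforts": joint torques, N m; "position": TCP position; "tool_rot": TCP orientation; "force": force on the tool from outside, world axes, zero at the start; "moment": the same for the moment, N m; "grip_width": finger opening in m; "finger_force": force on a finger pad.
Only numpy, scipy, OpenCV 4.12 (cv2) and the standard library are available. Lean on these libraries where they do the work, as an engineer would, in place of code of your own. Each camera call takes 0.05 s, during which the arm holds its last target. There are 200 camera calls.

### The job

The artificial foot on its board still needs its lift sleeve: take the tall, wide aluminium sleeve and slide it from above over the foot's upright ankle post, lowering it (not letting it drop) until it sits flat on the ankle plate, then let go. Leave the flat ring and the narrow sleeve where they stand.

Things in the scene. Friction and masses are not known exactly. Their poses are not given: they have to be found in the camera images.
- tall_sleeve_center (a point): The sleeve to fit: plain aluminium tube standing upright on the bench, outside diameter 58 mm, bore 40 mm (9 mm wall), 50 mm tall, about 0.18 kg, the same either way up. The point is its centre on the axis, half-way up (25 mm above its underside); z is its axis. Round: any grasp direction across the 58 mm will do.
- ankle_seat (a point): Centre of the flat round ankle plate (68 mm across, 92 mm above the bench) of a tan artificial foot fixed on a plywood board, at the root of the upright steel ankle post: 26 mm diameter, 56 mm high, top 8 mm tapered; the sleeve has 7 mm play all round on it. z up, x to the toes (foot 192 mm ahead and 68 mm behind the post, 92 mm wide, lower than the plate; board 310 x 130 mm).
- flat_ring_center (a point): A bystander, to be left alone: flat aluminium ring lying on the bench, 58 mm outside, 40 mm bore, only 14 mm thick. The point is its centre, 7 mm above its underside; z is its axis.
- narrow_sleeve_center (a point): A bystander, to be left alone: narrow upright aluminium sleeve, 36 mm outside, 18 mm bore (too small for the post), 50 mm tall. The point is its centre, 25 mm above its underside; z is its axis.
There are look-alikes about, which are no part of the job. What is shaped like the part that bears tall_sleeve_center but black or blue is not meant.

How it is judged:
By the outcome, as a careful person would: the job done as asked, in the order asked, and still so for the second after the job is handed in, with the robot touching nothing.
It also fails if it takes over 42 s, if anything falls off the work surface, if the arm or the gripper's body presses on something with over 40 N, if the wrist force passes 120 N, or if a joint passes its speed limit or range.

## Working session

There is one attempt and no reset: what is moved stays moved. The work goes in short steps, Python scripts to look and compute and a tool call to move; the robot and the scene stay as the last step left them, time stands still between calls to the robot, and variables do not carry over. Pictures are saved under pics/ and viewed, at most 10 in all, crops included, and the job is handed in when it is done.

Besides the shell and the picture viewer there is one more tool, called after ">>>" in YAML: its name, and indented under it one key for each argument. play_rows: Moves the arm, as the interface text tells. Its arguments: {"type":"object","properties":{"deltas":{"type":"array"},"newtons":{"type":"number"}},"required":["deltas"]}

```bash
mkdir -p pics
python3 - <<'E'
from workcell import *
import cv2,numpy as np
print(observe())
for n in("scene","top"):
    f=grab_frame(n);print(n,f.shape,get_calibration(n));cv2.imwrite(f"pics/{n}0.png",f[:,:,::-1])
E
```

```text
{'clock': 0.0, 'qpos': array([-1.28918747,  0.5219961 , -0.03632073,  1.5999632 ,  0.02119461,
        1.02110271, -0.11278147]), 'qd': array([ 5.35488360e-04, -1.07791431e-04,  9.35679906e-04, -5.08411064e-05,
       -1.79485447e-03, -1.66758201e-03,  7.81741786e-04]), 'joint_efforts': array([-1.74357087e-03, -9.27093029e+01,  1.97926417e+00, -3.69953585e+01,
        1.77952449e-02,  7.87282304e-03, -1.68457854e-05]), 'position': array([0.21529926, 0.58641009, 0.23075301]), 'tool_rot': array([-3.14051069e+00,  7.52382262e-05,  2.78978298e+00]), 'force': array([1.18077585, 0.43471081, 0.83689396]), 'moment': array([-0.04208378,  0.02842583, -0.04968474]), 'finger_force': 0.0, 'grip_width': 0.08567305543190674}
scene (420, 560, 3) {'fovy': 51.050758397195025, 'cx': 273.16773728978615, 'cy': 211.71885658758657, 'xyz': array([ 0.9907472 , -0.24963677,  0.70754487]), 'rotation': array([-2.40317571, -0.00395571,  1.08408831])}
top (420, 560, 3) {'fovy': 52.074672519720245, 'cx': 275.5062462907352, 'cy': 208.0497073799088, 'xyz': array([0.36944753, 0.00881974, 0.9341942 ]), 'rotation': array([-2.9899162 , -0.01385872, -1.5759941 ])}
```

View pics/top0.png

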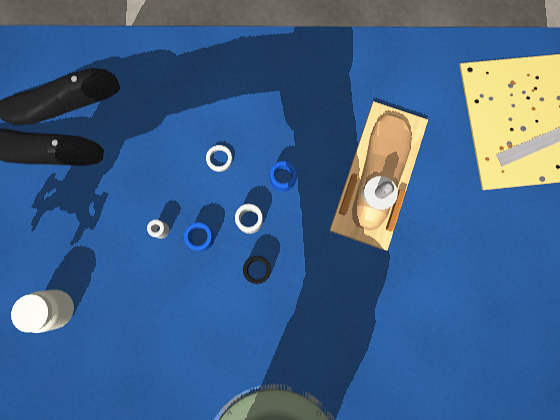

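View pics/scene0.png

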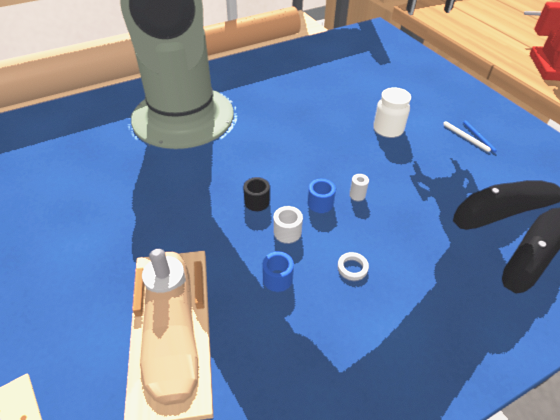

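The top view shows these candidates for the tall sleeve:
- White rings: (249,218), which in the scene view is the tall white cylinder at (288,224), and (219,158), the flat ring at scene (353,266).
- Narrow sleeve: (157,229).
- Blue look-alikes: (198,237) and (283,175).
- Black look-alike: (257,269).
- White jar: (35,312).

I choose top (249,218). The ankle post is at top (383,188) and scene (158,255).

```bash
cat > h.py <<'E'
import cv2,numpy as np
from scipy.spatial.transform import Rotation as R
def ray(c,u,v):
    f=210/np.tan(np.radians(c["fovy"]/2))
    d=R.from_euler("xyz",c["rotation"]).apply([(u-c["cx"])/f,(v-c["cy"])/f,1]);return np.array(c["xyz"]),d
def onz(c,u,v,z):
    p,d=ray(c,u,v);return p+d*(z-p[2])/d[2]
def proj(c,P):
    f=210/np.tan(np.radians(c["fovy"]/2))
    q=R.from_euler("xyz",c["rotation"]).inv().apply(np.array(P)-c["xyz"]);return q[0]/q[2]*f+c["cx"],q[1]/q[2]*f+c["cy"]
def tool(s,P,yaw=None):
    "world target -> row units"
    T=R.from_euler("xyz",s["tool_rot"]);d=T.inv().apply(np.array(P)-s["position"])/0.5
    G=R.from_euler("xyz",[np.pi,0,s["tool_rot"][2] if yaw is None else yaw])
    return np.round(d,4),np.round((T.inv()*G).as_rotvec()/np.radians(120),4)
E
python3 - <<'E'
from workcell import *
from h import *
ct,cs=get_calibration("top"),get_calibration("scene")
t=cv2.imread("pics/top0.png");s=cv2.imread("pics/scene0.png")
hsv=cv2.cvtColor(t,cv2.COLOR_BGR2HSV)
m=cv2.inRange(hsv,(0,0,150),(180,60,255))
for c in cv2.findContours(m,cv2.RETR_EXTERNAL,cv2.CHAIN_APPROX_NONE)[0]:
    if 100<cv2.contourArea(c)<3000:
        (u,v),r=cv2.minEnclosingCircle(c);P=onz(ct,u,v,.05);e=onz(ct,u+r,v,.05)
        print((round(u),round(v)),r,P.round(3),"diam",2*np.linalg.norm(e-P)," in scene",np.round(proj(cs,P)))
a=t[120:280,140:440];a=cv2.resize(a,None,fx=2.6,fy=2.6,interpolation=cv2.INTER_CUBIC)
b=cv2.resize(s[160:320,110:410],None,fx=2.6,fy=2.6,interpolation=cv2.INTER_CUBIC)[:,:]
o=np.vstack([a,b]);o=cv2.resize(o,(560,int(o.shape[0]*560/o.shape[1])))
cv2.imwrite("pics/crop.png",o)
print(o.shape)
E
```

```text
(238, 406) 21.50591278076172 [0.115 0.07  0.05 ] diam 0.08348522638022991  in scene [222. 116.]
(39, 316) 28.443023681640625 [0.289 0.468 0.05 ] diam 0.11244242030772152  in scene [391. 109.]
(156, 229) 10.653852462768555 [0.461 0.241 0.05 ] diam 0.04368951691962847  in scene [357. 178.]
(248, 218) 14.927157402038574 [0.483 0.053 0.05 ] diam 0.06182717901241638  in scene [287. 215.]
(379, 193) 18.055667877197266 [ 0.536 -0.222  0.05 ] diam 0.0761227243149608  in scene [164. 289.]
(219, 158) 13.266863822937012 [0.612 0.116 0.05 ] diam 0.05603730182716421  in scene [349. 248.]
(529, 145) 34.70575714111328 [ 0.641 -0.549  0.05 ] diam 0.15050457569518141  in scene [-44. 444.]
(552, 13) 14.764923095703125 [ 0.948 -0.631  0.05 ] diam 0.0673763472907749  in scene [-132.  826.]
(136, 12) 15.305328369140625 [0.947 0.305 0.05 ] diam 0.06785448441877309  in scene [572. 354.]
(597, 560, 3)
```

View pics/crop.png

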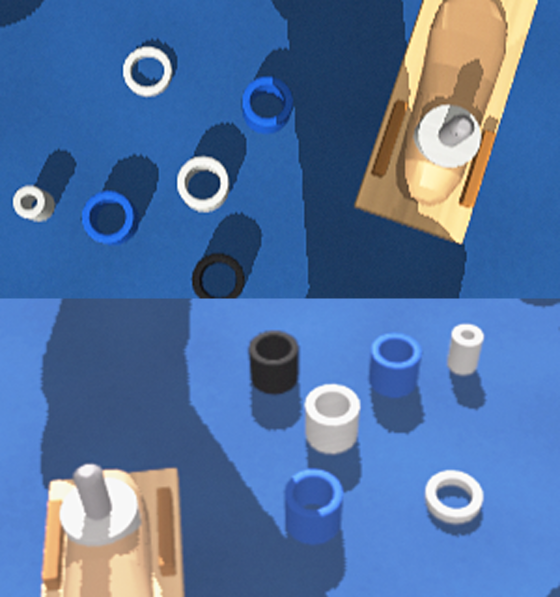

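The crop confirms it: the white tall tube at top (249,218) is the sleeve. It has a deep bore and a wide wall, and its rim reprojects consistently at 50 mm height. The flat ring, narrow sleeve and blue and black look-alikes are distinct from it. Next I move above it.

Run:
```python
from workcell import *
from h import *
print(tool(observe(),[.483,.053,.21]))
ct,cs=get_calibration("top"),get_calibration("scene")
print(onz(ct,380,192.9,.092),onz(cs,158,252,.148))
```

```text
(array([-0.8703, -0.817 ,  0.0424]), array([-0.0005,  0.    , -0.    ]))
[ 0.52813142 -0.2126669   0.092     ] [ 0.53313062 -0.21163667  0.148     ]
```

>>> play_rows:
  deltas:
    - [-0.073, -0.068, 0.0035, 0, 0, 0, 0]
    - [-0.145, -0.136, 0.007, 0, 0, 0, 0]
    - [-0.218, -0.204, 0.01, 0, 0, 0, 0]
    - [-0.29, -0.272, 0.014, 0, 0, 0, 0]
    - [-0.363, -0.34, 0.018, 0, 0, 0, 0]
    - [-0.435, -0.408, 0.021, 0, 0, 0, 0]
    - [-0.508, -0.476, 0.025, 0, 0, 0, 0]
    - [-0.58, -0.544, 0.028, 0, 0, 0, 0]
    - [-0.653, -0.613, 0.032, 0, 0, 0, 0]
    - [-0.725, -0.681, 0.035, 0, 0, 0, 0]
  newtons: 40

```text
clock: 1.1
position: [0.4388, 0.1402, 0.2138]
tool_rot: [3.141, 0.0, 2.79]
force: [1.2, 0.5, -0.8]
grip_width: 0.0851
finger_force: 0.0
```

>>> play_rows:
  deltas:
    - [-0.07, -0.065, 0.003, 0, 0, 0, 0]
    - [-0.12, -0.112, 0.006, 0, 0, 0, 0]
    - [-0.145, -0.136, 0.007, 0, 0, 0, 0]
    - [-0.145, -0.136, 0.007, 0, 0, 0, 0]
    - [-0.145, -0.136, 0.007, 0, 0, 0, 0]

```text
clock: 1.6
position: [0.4827, 0.0535, 0.2101]
tool_rot: [-3.141, -0.001, 2.789]
force: [-0.1, 0.1, -0.7]
grip_width: 0.0855
finger_force: 0.0
```

Run:
```python
from workcell import *
from h import *
s=observe();c=get_calibration("wrist");f=grab_frame("wrist")[:,:,::-1].copy()
print(s["clock"],s["position"],s["tool_rot"],s["qpos"])
print(c,proj(c,[.483,.053,.05]),tool(s,[.483,.053,.01]))
cv2.imwrite("pics/w1.png",f)
m=cv2.inRange(cv2.cvtColor(f,cv2.COLOR_BGR2HSV),(0,0,130),(180,70,255))
for k in cv2.findContours(m,cv2.RETR_EXTERNAL,cv2.CHAIN_APPROX_NONE)[0]:
    if cv2.contourArea(k)>500:
        (u,v),r=cv2.minEnclosingCircle(k);print(u,v,r,onz(c,u,v,.05))
```

```text
1.6 [0.48268853 0.05349296 0.21010369] [-3.14142164e+00 -5.48153773e-04  2.78933225e+00] [-0.34983949  0.33235371  0.1474047   1.98666722 -0.06533126  0.82753978
  1.0524116 ]
{'fovy': 58.587898955094815, 'cx': 272.21869693201626, 'cy': 214.6212792636747, 'xyz': array([0.40527828, 0.08254668, 0.35156197]), 'rotation': array([2.81590069e+00, 1.95576381e-04, 1.21668249e+00])} (np.float64(271.37528385334025), np.float64(193.38958408882038)) (array([-0.0011, -0.0006,  0.4002]), array([-0.0001, -0.0003,  0.    ]))
17.0 348.0 23.345335006713867 [ 0.54289864 -0.23147306  0.05      ]
134.0 320.0 39.11531448364258 [ 0.55378992 -0.11090814  0.05      ]
399.42498779296875 305.42498779296875 56.679134368896484 [0.62488636 0.12690317 0.05      ]
272.5 191.73287963867188 37.49081802368164 [0.48198445 0.05437559 0.05      ]
485.5 82.5 34.677181243896484 [0.45758831 0.23589402 0.05      ]
```

View pics/w1.png

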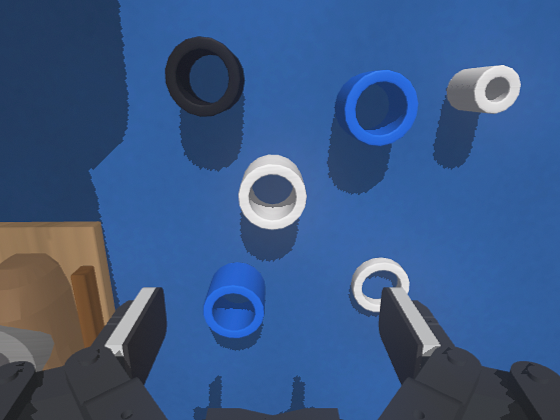

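The wrist view shows the white tall sleeve's rim centred at about (272,195), against a predicted (271,193). The fingers straddle it, and the blue (376,107) and (235,310) and black (205,76) tubes are clear. I go down and grip.

>>> play_rows:
  deltas:
    - [-0.003, 0, 0.08, 0, 0, 0, 0]
    - [-0.003, 0, 0.16, 0, 0, 0, 0]
    - [-0.003, 0, 0.24, 0, 0, 0, 0]
    - [-0.003, 0, 0.31, 0, 0, 0, 0]
    - [-0.003, 0, 0.36, 0, 0, 0, 0]
    - [-0.003, 0, 0.39, 0, 0, 0, 0]
    - [-0.003, 0, 0.397, 0, 0, 0, 0]
    - [-0.003, 0, 0.397, 0, 0, 0, 0.1]
    - [-0.003, 0, 0.397, 0, 0, 0, 0.2]
    - [-0.003, 0, 0.397, 0, 0, 0, 0.3]

```text
clock: 2.65
position: [0.4849, 0.0531, 0.0127]
tool_rot: [3.141, 0.001, 2.79]
force: [-0.7, -1.5, 0.6]
grip_width: 0.06
finger_force: 0.7
```

>>> play_rows:
  deltas:
    - [0, 0, 0, 0, 0, 0, 0.5]
    - [0, 0, 0, 0, 0, 0, 0.7]
    - [0, 0, 0, 0, 0, 0, 1]
    - [0, 0, 0, 0, 0, 0, 1]
    - [0, 0, 0, 0, 0, 0, 1]

```text
clock: 3.15
position: [0.4849, 0.053, 0.013]
tool_rot: [3.141, 0.001, 2.79]
force: [-3.2, 0.4, 15.3]
grip_width: 0.0577
finger_force: 39.4
```

>>> play_rows:
  deltas:
    - [0, 0, -0.03, 0, 0, 0, 1]
    - [0, 0, -0.1, 0, 0, 0, 1]
    - [0, 0, -0.18, 0, 0, 0, 1]
    - [0, 0, -0.26, 0, 0, 0, 1]
    - [0, 0, -0.34, 0, 0, 0, 1]
    - [0, 0, -0.41, 0, 0, 0, 1]
    - [0, 0, -0.44, 0, 0, 0, 1]
    - [0, 0, -0.44, 0, 0, 0, 1]

```text
clock: 3.95
position: [0.4852, 0.053, 0.2343]
tool_rot: [3.139, 0.004, 2.79]
force: [0.1, 0.4, -2.9]
grip_width: 0.0574
finger_force: 43.8
```

Run:
```python
from workcell import *
from h import *
s=observe();print(s["position"],tool(s,[.48,-.10,.235]))
```

```text
[0.48519394 0.05300702 0.23425745] (array([-0.0957, -0.2908, -0.0019]), array([0.0013, 0.0017, 0.    ]))
```

>>> play_rows:
  deltas:
    - [-0.024, -0.07, 0, 0, 0, 0, 1]
    - [-0.048, -0.145, 0, 0, 0, 0, 1]
    - [-0.072, -0.22, 0, 0, 0, 0, 1]
    - [-0.09, -0.27, 0, 0, 0, 0, 1]
    - [-0.096, -0.29, 0, 0, 0, 0, 1]
    - [-0.096, -0.29, 0, 0, 0, 0, 1]
    - [-0.096, -0.29, 0, 0, 0, 0, 1]

```text
clock: 4.65
position: [0.4793, -0.0987, 0.2313]
tool_rot: [3.141, -0.001, 2.791]
force: [-1.4, 0.7, -2.1]
grip_width: 0.0576
finger_force: 43.8
```

Run:
```python
from workcell import *
from h import *
import json
s=observe();c=get_calibration("wrist");f=grab_frame("wrist")[:,:,::-1].copy()
print(s["clock"],s["position"],s["tool_rot"])
print(c)
for P in([.53,-.212,.148],[.53,-.212,.092]):print(proj(c,P))
t=grab_frame("top")[:,:,::-1];sc=grab_frame("scene")[:,:,::-1]
cv2.imwrite("pics/w2.png",f);cv2.imwrite("pics/t2.png",t);cv2.imwrite("pics/s2.png",sc)
a=[cv2.resize(x,(400,300),interpolation=cv2.INTER_CUBIC) for x in(t[150:240,320:440],sc[220:310,100:220])]
cv2.imwrite("pics/m2.png",np.vstack([np.hstack(a)]))
```

```text
4.65 [ 0.47934331 -0.09873725  0.23132922] [ 3.14139673e+00 -8.35083712e-04  2.79051313e+00]
{'fovy': 58.587898955094815, 'cx': 272.21869693201626, 'cy': 214.6212792636747, 'xyz': array([ 0.40191413, -0.06985885,  0.37281939]), 'rotation': array([ 2.81617837e+00, -1.42123527e-04,  1.21787513e+00])}
(np.float64(147.3176465644502), np.float64(338.7140586555388))
(np.float64(168.00584900612628), np.float64(297.2219905366097))
```

View pics/w2.png

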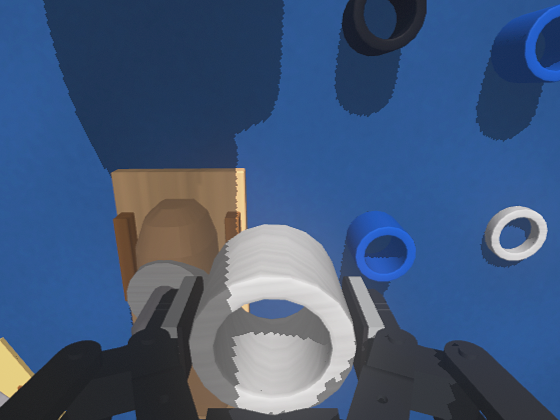

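View pics/m2.png

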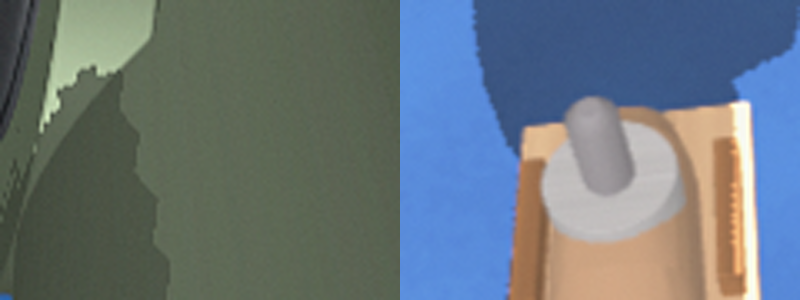

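Run:
```python
from workcell import *
from h import *
ct,cs=get_calibration("top"),get_calibration("scene")
print("scene plate",onz(cs,163.6,274,.092),"post",onz(cs,157,252.4,.148))
print("root scene",onz(cs,163.8,273.5,.092))
for n,c,(x0,y0,x1,y1) in(("top0",ct,(350,160,410,220)),("scene0",cs,(135,235,195,305))):
    im=cv2.imread(f"pics/{n}.png");h=cv2.cvtColor(im,cv2.COLOR_BGR2HSV)
    m=cv2.inRange(h,(0,0,60),(180,45,255));q=np.zeros_like(m);q[y0:y1,x0:x1]=m[y0:y1,x0:x1]
    k=max(cv2.findContours(q,cv2.RETR_EXTERNAL,cv2.CHAIN_APPROX_NONE)[0],key=cv2.contourArea)
    P=np.array([onz(c,u,v,.092) for u,v in k[:,0]])[:,:2]
    # robust circle of 34 mm radius through the plate's rim
    from scipy.optimize import least_squares
    r=least_squares(lambda p:np.hypot(*(P-p[:2]).T)-p[2],[.53,-.212,.034],loss="soft_l1",f_scale=.001)
    print(n,cv2.boundingRect(k),r.x,np.median(abs(r.fun)))
im=cv2.imread("pics/top0.png")[160:220,350:410];a=cv2.resize(im,(400,400),interpolation=cv2.INTER_CUBIC)
im=cv2.imread("pics/scene0.png")[240:300,130:190];b=cv2.resize(im,(400,400),interpolation=cv2.INTER_CUBIC)
cv2.imwrite("pics/z.png",np.hstack([a,b]))
```

```text
scene plate [ 0.53609549 -0.21388285  0.092     ] post [ 0.53315864 -0.21328462  0.148     ]
root scene [ 0.53528579 -0.2132658   0.092     ]
top0 (362, 176, 36, 34) [ 0.52900403 -0.2122775   0.03376858] 0.0006461222661015495
scene0 (136, 249, 50, 44) [ 0.52943817 -0.21495955  0.03981496] 0.004138273938131223
```

View pics/z.png

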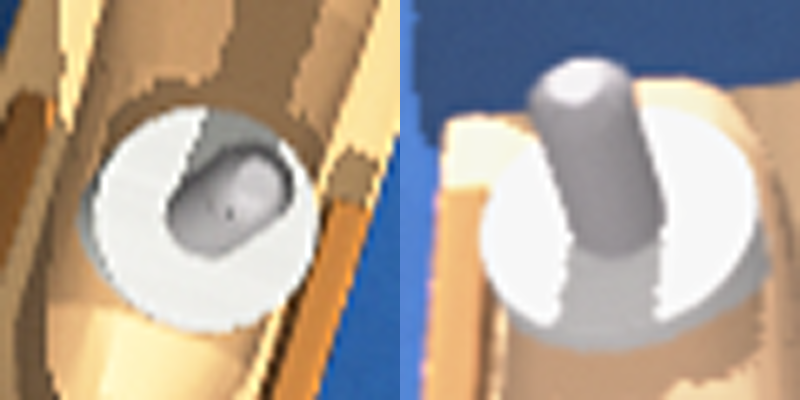

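Run:
```python
from workcell import *
from h import *
ct,cs=get_calibration("top"),get_calibration("scene")
print(onz(ct,380.75,192.7,.092),onz(cs,163,272.7,.092))
print(onz(ct,389.3,187,.148),onz(cs,157.75,252.75,.148))
s=observe();print(tool(s,[.531,-.2125,.235]))
```

```text
[ 0.52853433 -0.2141893   0.092     ] [ 0.53311338 -0.21393829  0.092     ]
[ 0.52876357 -0.21587704  0.148     ] [ 0.53437852 -0.2124491   0.148     ]
(array([-0.1747, -0.1787, -0.0068]), array([ 0.0001, -0.0001, -0.    ]))
```

The crops show the plate at top (380.7,192.7) and scene (163,272.7), and the post tip at top (389,187) and scene (158,253). All four agree on about (0.531, -0.2135) within 3 mm.

>>> play_rows:
  deltas:
    - [-0.044, -0.045, 0, 0, 0, 0, 1]
    - [-0.088, -0.09, -0.003, 0, 0, 0, 1]
    - [-0.13, -0.135, -0.006, 0, 0, 0, 1]
    - [-0.16, -0.165, -0.007, 0, 0, 0, 1]
    - [-0.1745, -0.1805, -0.007, 0, 0, 0, 1]
    - [-0.1745, -0.1805, -0.007, 0, 0, 0, 1]
    - [-0.1745, -0.1805, 0, 0, 0, 0, 1]
    - [-0.1745, -0.1805, 0.015, 0, 0, 0, 1]
    - [-0.1745, -0.1805, 0.015, 0, 0, 0, 1]

```text
clock: 5.7
position: [0.5297, -0.2134, 0.2232]
tool_rot: [3.141, -0.002, 2.791]
force: [0.5, 0.9, -1.7]
grip_width: 0.0575
finger_force: 43.8
```

Run:
```python
from workcell import *
from h import *
s=observe();c=get_calibration("wrist");f=grab_frame("wrist")[:,:,::-1].copy();sc=grab_frame("scene")[:,:,::-1]
print(s["position"],s["tool_rot"],s["force"])
cs=get_calibration("scene");x,y,z=s["position"]
print("sleeve bottom centre scene",proj(cs,[x,y,z-.013]),"post axis in wrist",proj(c,[.531,-.2135,.148]))
a=cv2.resize(sc[180:300,100:220],(400,400),interpolation=cv2.INTER_CUBIC);b=f[220:420,170:370];b=cv2.resize(b,(400,400))
cv2.imwrite("pics/m3.png",np.hstack([a,b]))
```

```text
[ 0.52972187 -0.21344666  0.22320051] [ 3.14139783e+00 -1.66562420e-03  2.79093879e+00] [ 0.49867896  0.86493179 -1.66838636]
sleeve bottom centre scene (np.float64(148.15656530271212), np.float64(225.46465264617484)) post axis in wrist (np.float64(272.23247223268555), np.float64(231.07416805003902))
```

View pics/m3.png

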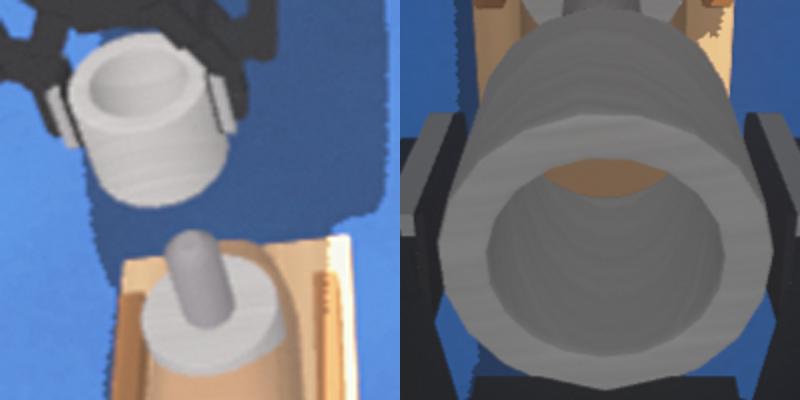

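The sleeve hangs over the post: in the scene crop its axis, (135,85) to (160,160), runs straight on to the post tip at (190,240). In the wrist crop the post, column 600, is centred on the sleeve, column 605. I lower it and watch the force.

>>> play_rows:
  deltas:
    - [-0.002, 0.001, 0.03, 0, 0, 0, 1]
    - [-0.002, 0.001, 0.06, 0, 0, 0, 1]
    - [-0.002, 0.001, 0.09, 0, 0, 0, 1]
    - [-0.002, 0.001, 0.11, 0, 0, 0, 1]
    - [-0.002, 0.001, 0.125, 0, 0, 0, 1]
    - [-0.002, 0.001, 0.14, 0, 0, 0, 1]
    - [-0.002, 0.001, 0.15, 0, 0, 0, 1]
    - [-0.002, 0.001, 0.15, 0, 0, 0, 1]

```text
clock: 6.6
position: [0.5312, -0.2145, 0.1489]
tool_rot: [-3.142, -0.001, 2.79]
force: [-0.4, -0.1, -2.4]
grip_width: 0.0575
finger_force: 43.8
```

Run:
```python
from workcell import *
from h import *
s=observe();f=grab_frame("wrist")[:,:,::-1].copy();sc=grab_frame("scene")[:,:,::-1]
print(s["position"],s["tool_rot"],s["force"],s["moment"])
a=cv2.resize(sc[180:300,100:220],(400,400),interpolation=cv2.INTER_CUBIC);b=cv2.resize(f[220:420,170:370],(400,400))
cv2.imwrite("pics/m4.png",np.hstack([a,b]))
```

```text
[ 0.53120913 -0.2145003   0.1488897 ] [-3.14150515e+00 -5.54628530e-04  2.78972292e+00] [-0.37837079 -0.07856746 -2.41587656] [0.01148114 0.00441463 0.03043891]
```

View pics/m4.png

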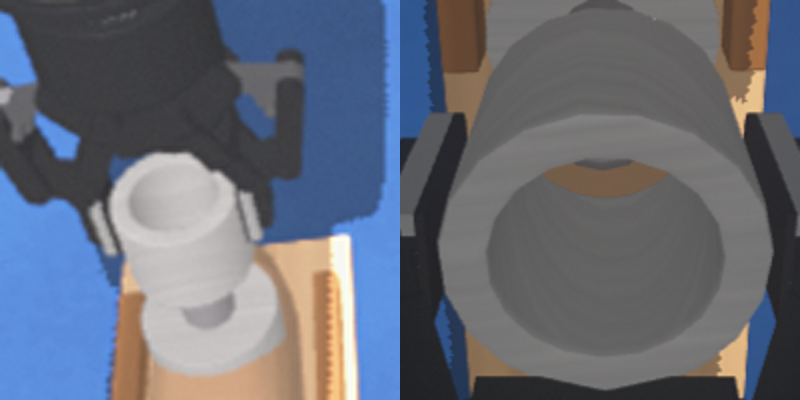

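The sleeve is over the post tip with no contact force, and the post is visible centred through the bore. I go on down slowly.

>>> play_rows:
  deltas:
    - [0, 0, 0.015, 0, 0, 0, 1]
    - [0, 0, 0.03, 0, 0, 0, 1]
    - [0, 0, 0.045, 0, 0, 0, 1]
    - [0, 0, 0.06, 0, 0, 0, 1]
    - [0, 0, 0.068, 0, 0, 0, 1]
    - [0, 0, 0.074, 0, 0, 0, 1]
    - [0, 0, 0.078, 0, 0, 0, 1]
    - [0, 0, 0.08, 0, 0, 0, 1]
    - [0, 0, 0.08, 0, 0, 0, 1]

```text
clock: 7.6
position: [0.5314, -0.2145, 0.1093]
tool_rot: [-3.142, 0.0, 2.79]
force: [0.9, -0.5, -2.0]
grip_width: 0.058
finger_force: 43.8
```

>>> play_rows:
  deltas:
    - [0, 0, 0.002, 0, 0, 0, 1]
    - [0, 0, 0.004, 0, 0, 0, 1]
    - [0, 0, 0.006, 0, 0, 0, 1]
    - [0, 0, 0.006, 0, 0, 0, 1]

```text
clock: 8.0
position: [0.5313, -0.2145, 0.1062]
tool_rot: [-3.142, -0.0, 2.79]
force: [-0.9, -0.4, -1.9]
grip_width: 0.0574
finger_force: 43.8
```

>>> play_rows:
  deltas:
    - [0, 0, 0.001, 0, 0, 0, 1]
    - [0, 0, 0.002, 0, 0, 0, 1]
    - [0, 0, 0.003, 0, 0, 0, 1]
    - [0, 0, 0.003, 0, 0, 0, 1]

```text
clock: 8.4
position: [0.5314, -0.2145, 0.1051]
tool_rot: [3.141, 0.0, 2.79]
force: [-2.1, 0.7, 4.6]
grip_width: 0.0574
finger_force: 44.4
```

The sleeve has made contact with the plate at exactly the expected height (0.105). I open gently.

>>> play_rows:
  deltas:
    - [0, 0, 0.001, 0, 0, 0, 0.3]
    - [0, 0, 0, 0, 0, 0, 0.25]
    - [0, 0, 0, 0, 0, 0, 0.2]
    - [0, 0, 0, 0, 0, 0, 0.1]
    - [0, 0, 0, 0, 0, 0, 0]
    - [0, 0, 0, 0, 0, 0, 0]
    - [0, 0, 0, 0, 0, 0, 0]

```text
clock: 9.1
position: [0.5314, -0.2145, 0.1048]
tool_rot: [-3.142, -0.0, 2.79]
force: [-0.7, -0.1, 0.6]
grip_width: 0.0852
finger_force: 0.0
```

>>> play_rows:
  deltas:
    - [0, 0, -0.02, 0, 0, 0, 0]
    - [0, 0, -0.06, 0, 0, 0, 0]
    - [0, 0, -0.12, 0, 0, 0, 0]
    - [0, 0, -0.19, 0, 0, 0, 0]
    - [0, 0, -0.25, 0, 0, 0, 0]
    - [0, 0, -0.28, 0, 0, 0, 0]
    - [0, 0, -0.28, 0, 0, 0, 0]

```text
clock: 9.8
position: [0.5322, -0.2149, 0.2477]
tool_rot: [3.141, 0.004, 2.79]
force: [-0.1, 0.2, 0.8]
grip_width: 0.0854
finger_force: 0.0
```

Run:
```python
from workcell import *
from h import *
s=observe();f=grab_frame("wrist")[:,:,::-1].copy();sc=grab_frame("scene")[:,:,::-1]
print(s["clock"],s["position"],s["force"],s["grip_width"])
a=cv2.resize(sc[150:330,100:340],(533,400),interpolation=cv2.INTER_CUBIC);b=cv2.resize(f[120:420,170:370],(267,400))
cv2.imwrite("pics/m5.png",np.hstack([a,b]))
```

```text
9.8 [ 0.53219113 -0.21494315  0.24770095] [-0.12298238  0.21404707  0.77703978] 0.08539328640775153
```

View pics/m5.png

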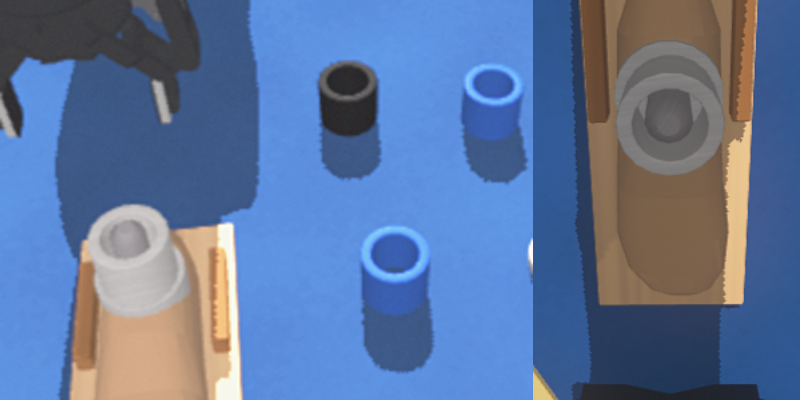

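The sleeve sits flat on the plate around the centred post, at crop (130,250), and the gripper is clear.

```bash
python3 -c "
from workcell import *
print(job_done())"
```

```text
the job is handed in; nothing more can be done
None
```

The tall aluminium sleeve is over the ankle post and seated flat on the ankle plate, released with the gripper clear; the flat ring and narrow sleeve were not touched, and the job was handed in at about 10 s on the robot clock.

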